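# Pass a setting ring through a spring stop

## Robot

A 7-joint arm with a two-finger parallel gripper is mounted at the origin on a cart in front of the work surface, level with it; the furniture and walls round the work are solid. World frame = base frame: x ahead of the robot, y to its left, z up, the work surface at z = 0. Lengths are in m, angles in rad, forces in N, time in s.
With the tool pointing down it reaches from about 0.375 to 0.925 m from the base axis. Payload 3.1 kg.
Tool frame: the origin (TCP) lies between the finger pads; the fingertips stand ahead of it and the grasp point (between the pads) lies 8 mm behind it (env.tip_extent is the y of the fingertips in the tool frame, in m); y points along the fingers, z is the direction in which the jaws open and shut, and the axes are right-handed (so a half turn about y gives the same grasp; the last joint's range is limited). The gripper opens to 85 mm and grips with 20 to 120 N. Pads are 22 mm wide; open, the fingers measure 114 mm over their backs; the gripper's body (76 mm by 85 mm) begins 54 mm behind the grasp point. The pads swing forward as they close: fully open they stand 13 mm farther back than shut.
Start: joints at [-1.314, 0.383, 0.044, 1.598, -0.018, 1.161, -0.05], TCP at [0.226, 0.61, 0.242] pointing down, gripper open.
Joint ranges: [-2.61, 2.61], [-0.41, 2.15], [-1.48, 1.57], [0, 2.5], [-1.57, 4.71], [0.05, 1.97], [-2.85, 2.85]. Speed limits (rad/s): [2.79, 2.79, 3.14, 3.14, 3.14, 3.14, 3.14].

## Interface

Orientations are given as a unit quaternion [x, y, z, w].
In Python, from bench import monitor, viewer, finish_job, env gives the robot as it stands.
- The arm moves only by the tool arm_command, never from a script. Its argument "deltas" is text: rows parted by semicolons, each of 6 numbers parted by spaces: the shift along the tool's x, y, z in units of 40 cm (1.0 is 40 cm), then the turn, a rotation vector about the tool's x, y, z in units of pi/2 rad (1.0 is pi/2 rad). In form: dx dy dz ax ay az; .... A call has 1 to 10 rows; each row is the pose to reach, as a shift and turn from the pose commanded when the call began, along the tool's axes at that moment; what a row does not reach only later rows make up. A row lasts 1/10 s, in which the tool goes at most 50 mm and 8.59 degrees, less where a joint would pass 70% of its speed; a pose out of reach is approached as far as the arm can. A call with a number of a shift or a turn outside -1 to 1 is refused whole. A call with a gripper value outside its range is refused whole. "jaw" is the closure, from -1 (fully open) to 1 (shut), so that 0 is half open, set as the call begins (left out, the last holds). The fingers move at their own pace and stop on an object; "force" is the grip in N (left out, the last holds). Time passes only in rows, so rows that repeat a pose let the fingers close. It gives the time, the measured TCP pose, the force and the opening at its end, in the units of the state.
- monitor.state(): the state, without advancing time (a new reading comes with each control period).
- viewer.grab_frame(name): name is "scene" or "side" or "wrist"; returns a dict with "pixels" (400x640x3 uint8, blue, green, red), "camera_matrix" (3x3 intrinsics, pixels), "R" (3x3) and "t" (3): a world point X has camera coordinates R X + t. Camera axes: x right, y down, z forward; pixel columns grow to the right and rows downward; lengths in m; the calibration is good to about 2 mm. The wrist camera is an equidistant fisheye: a pixel r from the principal point sees the ray r / f radians off the axis. A picture is of the moment at which its call begins. There is no depth.
- finish_job(): hands the job in, once; it reports no verdict.
The state is a dict: "clock": time; "q": joint angles; "dq": joint speeds; "tau": joint torques, N m; "tcp_pos": TCP position; "tool_rot": TCP orientation; "wrist_force": force on the tool from outside, world axes, zero at the start; "wrist_torque": the same for the moment, N m; "opening": finger opening in m.
Only numpy, scipy, OpenCV 4.12 (cv2) and the standard library are available. Lean on these libraries where they do the work, as an engineer would, in place of code of your own. Each camera call takes 0.05 s, during which the arm holds its last target. There are 200 camera calls.

## Task

A black setting ring waits in the feed track behind two spring-loaded stop pins. With the fingertips, press the long spring bar in the slot of the track floor down and keep it down, so that the pins stay sunk, while you push the ring along the track past the pins and up against the end stop; then let go of the bar so that the pins spring up again behind the ring. Only push the ring, do not lift it out or tip it over, and leave the loose things beside the track where they are.

Things in the scene. Friction and masses are not known exactly. Their poses are not given: they have to be found in the camera images.
- track: Feed track fixed on the worktop, bare aluminium. Origin on the worktop on its middle line; +x is the push direction (towards the end stop), z up; it spans x = -140 to +120 mm, y = -50 to +50. The ring slides on two ledges 36 mm above the worktop, with an open slot 44 mm wide between them for the spring bar. Guide rails: |y| = 38 to 50 mm, tops 47 mm high. The -x end is open.
- plunger (a joint): How far the spring bar is pressed down, m: 0 up (as found), 0.012 fully down. The two stop pins are part of it, and they clear the ring from about 0.008 on. Pressing takes about 3 N at first and 6 N fully down; it springs back when let go.
- bar_top (a point): Top of the spring bar, on its middle line at track x = -100 mm; moves with the bar. Flat steel bar 42 mm wide from track x = -133 to +89 mm: it runs behind and under the ring. Its top is 34.5 mm above the worktop when up, 22.5 when fully down. It stays level wherever it is pressed, and a fingertip can slide along it. Cross grooves mark the end away from the end stop.
- pin_line (a point): Fixed point on the middle line at the height of the track floor, half-way between the two stop pins (track x = +30 mm). The pins are 8 mm square, 30 mm to either side of the middle (52 mm clear between them), and stand 7 mm above the track floor when the bar is up.
- ring_mid (a point): Centre of the black setting ring, half-way up. The ring lies flat on the ledges: outside diameter 72 mm, 18 mm high, about 0.4 kg. It starts behind the pins.
- ring_seat (a point): Fixed point where the ring's centre is when the ring lies flat against the end stop: track x = +70 mm, 40 mm past the line of the pins. The end stop is a wall across the track with its face at x = +106 mm, top 57 mm above the worktop.
- small_ring: Bystander: dark small ring, 40 mm diameter, 12 mm high, loose on the worktop behind the track. Origin at the centre of its underside.
- magnet: Bystander: black pot magnet with a knob, 43 mm diameter, 37 mm high, loose on the worktop behind the track. Origin at the centre of its underside.
- bolt: Bystander: hex bolt standing on its head, 20 mm wide, 41 mm high, loose on the worktop on the robot's side of the track. Origin at the centre of its underside.
There are look-alikes about, which are no part of the job. Leave any green look-alike of the part that bears ring_mid alone.

How it is judged:
By the outcome, as a careful person would: the job done as asked, in the order asked, and still so for the second after the job is handed in, with the robot touching nothing.
It also fails if it takes over 38 s, if anything falls off the work surface, if the arm or the gripper's body presses on something with over 40 N, if the wrist force passes 120 N, or if a joint passes its speed limit or range.

## Working session

There is one attempt and no reset: what is moved stays moved. The work goes in short steps, Python scripts to look and compute and a tool call to move; the robot and the scene stay as the last step left them, time stands still between calls to the robot, and variables do not carry over. Pictures are saved under pics/ and viewed, about 8 in all and at most 12, crops included, and the job is handed in when it is done.

Besides the shell and the picture viewer there is one more tool, called after "Emit:" in YAML: its name, and indented under it one key for each argument. arm_command: Moves the arm, as the interface text tells. Shifts and turns lie within -1 to 1; 1 stands for 40 cm of shift or pi/2 rad of turn. Its arguments: {"type":"object","properties":{"deltas":{"type":"string"},"jaw":{"type":"number"},"force":{"type":"number"}},"required":["deltas"]}

```bash
mkdir -p pics; ls; python3 - <<'E'
from bench import monitor, viewer, env
import cv2,numpy as np
s=monitor.state();print({k:np.round(v,3) for k,v in s.items()}, env.tip_extent)
for n in("scene","side"):
    f=viewer.grab_frame(n);cv2.imwrite(f"pics/{n}0.png",f["pixels"]);np.savez(f"pics/{n}0.npz",**{k:f[k] for k in("camera_matrix","R","t")})
    print(n,-f["R"].T@f["t"])
E
```

```text
pics
{'clock': np.float64(0.0), 'q': array([-1.314,  0.384,  0.044,  1.6  , -0.018,  1.161, -0.05 ]), 'dq': array([ 0.001, -0.   , -0.   ,  0.002,  0.001, -0.001, -0.001]), 'tau': array([-0.0000e+00, -4.3346e+01,  1.0240e+00, -2.4952e+01,  1.1000e-02,
        1.1000e-02,  0.0000e+00]), 'tcp_pos': array([0.225, 0.609, 0.241]), 'tool_rot': array([ 0.697, -0.125,  0.125, -0.695]), 'wrist_force': array([-0.018, -0.016, -0.728]), 'wrist_torque': array([0.002, 0.055, 0.016]), 'opening': np.float64(0.085)} 0.011
scene [ 0.13722147 -0.40182024  0.48415594]
side [ 0.32090268 -0.45217018  0.53885599]
```

View pics/scene0.png

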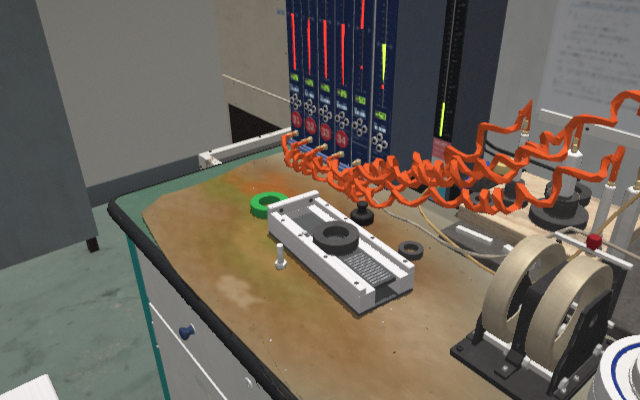

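View pics/side0.png

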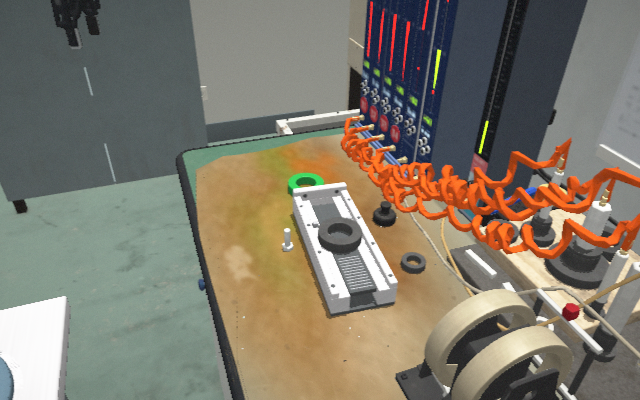

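Both show the track: in the scene view its end stop is at about (293,200) and its open end at about (385,290). The ring is at (336,236), the green look-alike at (267,204), the bolt at (281,257), the magnet at (362,214) and the small ring at (411,250). I'll enlarge both.

```bash
python3 - <<'E'
import cv2,numpy as np
a=cv2.imread("pics/scene0.png")[180:320,260:420];b=cv2.imread("pics/side0.png")[175:315,270:430]
for n,c in(("sc",a),("si",b)): cv2.imwrite(f"pics/{n}crop.png",cv2.resize(c,None,fx=5,fy=4.0,interpolation=cv2.INTER_CUBIC) if 0 else cv2.resize(c,(640,560),interpolation=cv2.INTER_CUBIC))
E
```

```text
(no output)
```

View pics/sccrop.png

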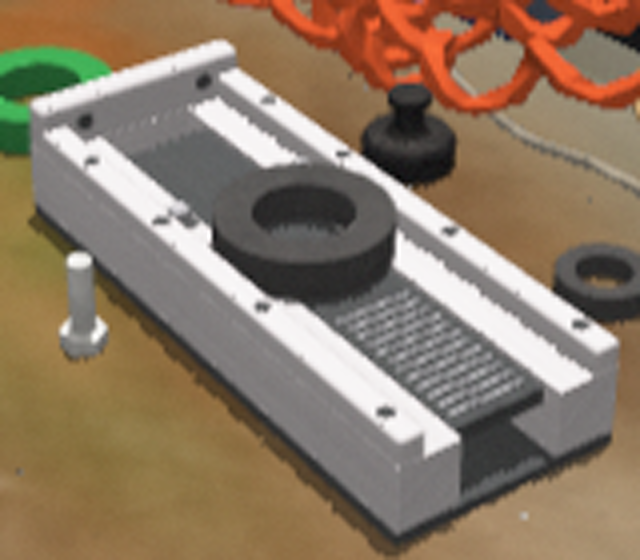

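View pics/sicrop.png

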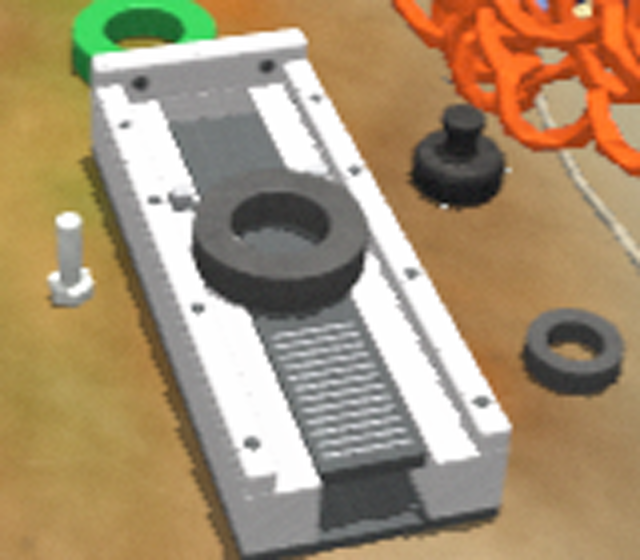

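```bash
cat > h.py <<'E'
import numpy as np
from scipy.optimize import least_squares
C={n:np.load(f"pics/{n}0.npz") for n in("scene","side")}
off={"scene":(260,180),"side":(270,175)}
def proj(n,X):
    c=C[n];p=c["camera_matrix"]@(c["R"]@X+c["t"]);return p[:2]/p[2]
def T(p,X):
    c,s=np.cos(p[2]),np.sin(p[2]);return np.array([p[0]+c*X[0]-s*X[1],p[1]+s*X[0]+c*X[1],X[2]])
def ray(n,uv,z):
    c=C[n];d=c["R"].T@np.linalg.solve(c["camera_matrix"],[*uv,1]);o=-c["R"].T@c["t"];return o+d*(z-o[2])/d[2]
def px(n,u,v): return np.array([u/4+off[n][0]-.4,v/4+off[n][1]-.4])
E
python3 - <<'E'
from h import *
P=[("scene",120,50,57,32,102),("scene",120,-50,57,222,40),("scene",106,-50,57,237,50),("scene",-140,50,47,395,463),("scene",-140,38,47,425,432),("scene",-140,22,36,460,440),("scene",-140,-50,47,617,345),("scene",-140,-38,47,592,360),
("side",120,50,57,92,60),("side",120,-50,57,302,30),("side",106,-50,57,306,48),("side",-140,22,36,320,487),("side",-140,-50,47,508,430),("side",-140,38,47,275,475)]
f=lambda p:np.concatenate([proj(n,T(p,np.array([x,y,z])/1e3))-px(n,u,v) for n,x,y,z,u,v in P])
g=ray("scene",(336,236),.05)
for y0 in(1,2,3):
  r=least_squares(f,[g[0],g[1],y0],loss="soft_l1");print(r.x,r.cost)
p=r.x;print(np.round(r.fun.reshape(-1,2),1))
def inv(X):
    c,s=np.cos(p[2]),np.sin(p[2]);d=X[:2]-p[:2];return np.round([c*d[0]+s*d[1],-s*d[0]+c*d[1]],4)
for n,u,v,z in[("scene",305,218,.054),("side",281,228,.054),("scene",82,345,0),("side",72,295,0),("side",460,185,.01),("side",572,360,0)]:
    X=ray(n,px(n,u,v),z);print(n,X,inv(X))
E
```

```text
[0.5709581  0.11608195 1.46989853] 8.994199013239625
[0.5709581  0.11608195 1.46989853] 8.994199013239477
[0.5709581  0.11608195 1.46989853] 8.994199013239346
[[-2.2  0.1]
 [-0.1 -0.2]
 [ 0.4  0.3]
 [-0.2 -3.7]
 [-0.6  0.8]
 [-0.3  1. ]
 [ 0.5  0.3]
 [ 0.4 -0.6]
 [-0.6 -1.6]
 [-0.2 -0.8]
 [ 1.  -1.3]
 [-0.3  0.6]
 [ 0.9  0.7]
 [ 0.4  0. ]]
scene [0.56884866 0.09895373 0.054     ] [-0.0173  0.0004]
side [0.56904207 0.09934848 0.054     ] [-0.0168  0.0002]
scene [0.49552419 0.14913394 0.        ] [0.0253 0.0784]
side [0.49512733 0.14787925 0.        ] [0.024  0.0786]
side [0.68018447 0.15153937 0.01      ] [ 0.0463 -0.1051]
side [0.67728362 0.04134058 0.        ] [-0.0637 -0.1133]
```

```bash
cat >> h.py <<'E'
from scipy.spatial.transform import Rotation as Ro
TP=np.array([0.5710,0.1161,1.4699])
def tool_target(x,y,z,flip=1):
    yt=np.array([0,0,-1.]);zt=flip*np.array([-np.sin(TP[2]),np.cos(TP[2]),0]);return T(TP,(x,y,z)),Ro.from_matrix(np.column_stack([np.cross(yt,zt),yt,zt]))
def delta(s,x,y,z,flip):
    R0=Ro.from_quat(s["tool_rot"]);p,R=tool_target(x,y,z,flip)
    return np.round(np.r_[R0.inv().apply(p-s["tcp_pos"])/.4,(R0.inv()*R).as_rotvec()/(np.pi/2)],4)
def inv(X):
    c,s=np.cos(TP[2]),np.sin(TP[2]);d=X[:2]-TP[:2];return np.array([c*d[0]+s*d[1],-s*d[0]+c*d[1],X[2]])
E
python3 - <<'E'
from h import *
from bench import monitor
s=monitor.state();print(Ro.from_quat(s["tool_rot"]).as_matrix().round(3))
for f in(1,-1):print(f,delta(s,-.09,0,.14,f))
E
```

```text
[[ 0.938 -0.001  0.347]
 [-0.347 -0.002  0.938]
 [ 0.    -1.    -0.002]]
1 [ 1.2942e+00  2.5520e-01 -1.0721e+00  1.1000e-03 -1.1616e+00 -1.3000e-03]
-1 [ 1.2942e+00  2.5520e-01 -1.0721e+00  1.2000e-03  8.3840e-01  1.1000e-03]
```

Emit:
arm_command:
  deltas: "0.11 0.01 -0.09 0 0.08 0;0.22 0.02 -0.18 0 0.17 0;0.33 0.04 -0.27 0 0.25 0;0.44 0.06 -0.36 0 0.34 0;0.53 0.08 -0.44 0 0.42 0;0.62 0.1 -0.52 0 0.5 0;0.71 0.12 -0.6 0 0.58 0;0.8 0.14 -0.67 0 0.66 0;0.88 0.16 -0.74 0 0.75 0;0.96 0.18 -0.8 0 0.838 0"
  jaw: 1
  force: 40

```text
clock: 1.1
tcp_pos: [0.472, 0.1787, 0.1709]
tool_rot: [-0.473, 0.526, -0.526, 0.473]
wrist_force: [0.5, 1.4, -0.9]
opening: 0.0003
```

```bash
python3 - <<'E'
from h import *
from bench import monitor,env
s=monitor.state();print(delta(s,-.09,0,.10,-1),s["tcp_pos"],s["opening"],env.tip_extent,s["q"].round(2),s["wrist_force"])
E
```

```text
[ 3.546e-01  1.771e-01  2.638e-01  2.000e-04 -3.100e-03 -2.000e-04] [0.47200565 0.17872423 0.1709143 ] 0.0002569887463264353 0.011 [-0.88  0.2   0.48  2.03 -0.12  0.94 -0.44] [ 0.46636173  1.42083418 -0.86697426]
```

Emit:
arm_command:
  deltas: "0.09 0 0.07 0 0 0;0.18 0 0.14 0 0 0;0.27 0.03 0.2 0 0 0;0.35 0.08 0.26 0 0 0;0.35 0.14 0.26 0 0 0;0.35 0.17 0.26 0 0 0;0.35 0.17 0.26 0 0 0;0.35 0.17 0.26 0 0 0"

```text
clock: 1.9
tcp_pos: [0.5609, 0.0326, 0.1033]
tool_rot: [-0.475, 0.524, -0.524, 0.475]
wrist_force: [-0.7, 0.3, 0.5]
opening: 0.0003
```

```bash
python3 - <<'E'
from h import *
from bench import monitor,env,viewer
import cv2
s=monitor.state();print(delta(s,-.09,0,.07,-1),s["tcp_pos"],s["q"].round(2),s["wrist_force"],inv(s["tcp_pos"]))
a=viewer.grab_frame("scene")["pixels"][150:310,240:440];b=viewer.grab_frame("side")["pixels"][155:315,250:430]
cv2.imwrite("pics/a1.png",np.hstack([cv2.resize(a,None,fx=2.1,fy=2.1,interpolation=2),cv2.resize(b,None,fx=2.1,fy=2.1,interpolation=2)]))
E
```

```text
[ 0.0147  0.0832  0.004   0.0005  0.002  -0.0003] [0.56094221 0.03255591 0.10329561] [-0.57  0.43  0.52  1.94 -0.28  0.85  0.01] [-0.72823838  0.31512496  0.45001188] [-0.08413228  0.00159165  0.10329561]
```

View pics/a1.png

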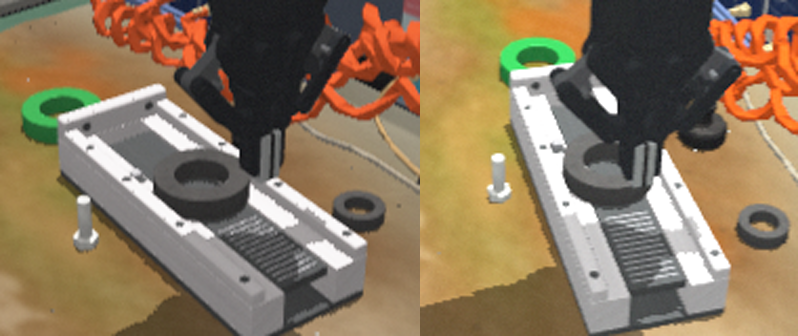

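The view shows the closed fingers above the bar: the tips are at about (262,180) in the left crop, clear of the rails and the small ring. Next I'll lower to just above the bar and check the pixel against the projection.

Emit:
arm_command:
  deltas: "0.014 0.04 0.004 0 0 0;0.014 0.08 0.004 0 0 0;0.014 0.12 0.004 0 0 0;0.014 0.12 0.004 0 0 0;0.014 0.12 0.004 0 0 0"

```text
clock: 2.5
tcp_pos: [0.5614, 0.0251, 0.0541]
tool_rot: [-0.475, 0.525, -0.524, 0.474]
wrist_force: [1.1, -0.1, 0.0]
opening: -0.0002
```

```bash
python3 - <<'E'
from h import *
from bench import monitor,env,viewer
import cv2
q=proj("scene",np.array([0.5609,0.0326,0.0923]));print("scene crop tip",(q-[240,150])*2.1)
q=proj("side",np.array([0.5609,0.0326,0.0923]));print("side crop tip",(q-[250,155])*2.1+[420,0])
s=monitor.state();print(delta(s,-.09,0,.035,-1),s["wrist_force"],inv(s["tcp_pos"]))
a=viewer.grab_frame("scene")["pixels"][200:310,310:440];b=viewer.grab_frame("side")["pixels"][205:315,300:430]
cv2.imwrite("pics/a2.png",np.hstack([cv2.resize(a,None,fx=3,fy=3,interpolation=2),cv2.resize(b,None,fx=3,fy=3,interpolation=2)]))
E
```

```text
scene crop tip [256.84600735 174.0667604 ]
side crop tip [636.73951498 177.3718432 ]
[-0.0038  0.0478  0.001   0.0015  0.0003  0.0005] [ 1.08315129 -0.13630994  0.00403199] [-0.091512    0.00035771  0.05412861]
```

View pics/a2.png

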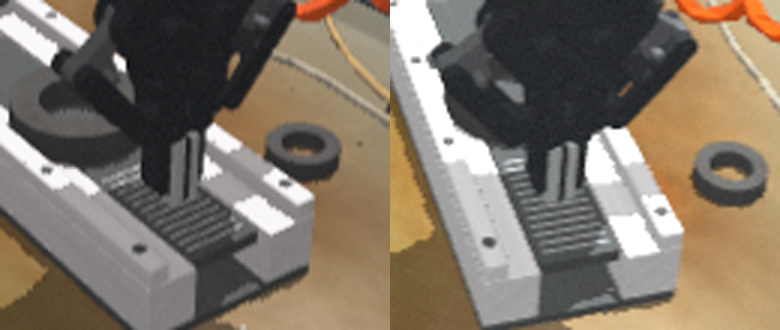

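The fingers are centred over the grooved end of the bar, with tips at about (180,195) left and (560,195) right and slot margin on both sides. Pressing down.

Emit:
arm_command:
  deltas: "-0.003 0.01 0 0 0 0;-0.003 0.02 0 0 0 0;-0.003 0.03 0 0 0 0;-0.003 0.03 0 0 0 0;-0.003 0.03 0 0 0 0"

```text
clock: 3.1
tcp_pos: [0.5629, 0.0267, 0.0437]
tool_rot: [0.474, -0.524, 0.524, -0.475]
wrist_force: [-0.5, 0.4, 3.3]
opening: -0.0001
```

Emit:
arm_command:
  deltas: "0 0.007 0 0 0 0;0 0.014 0 0 0 0;0 0.017 0 0 0 0;0 0.017 0 0 0 0;0 0.017 0 0 0 0"

```text
clock: 3.6
tcp_pos: [0.5629, 0.0267, 0.0367]
tool_rot: [0.474, -0.524, 0.524, -0.475]
wrist_force: [0.0, 1.6, 5.2]
opening: 0.0002
```

```bash
python3 - <<'E'
from h import *
from bench import monitor
s=monitor.state();print(delta(s,.023,0,.035,-1),s["wrist_force"],inv(s["tcp_pos"]))
E
```

```text
[-0.2818  0.0045 -0.0022 -0.0004  0.0005 -0.0003] [0.0304836  1.60297572 5.15437204] [-0.08973821 -0.00095428  0.03674201]
```

Emit:
arm_command:
  deltas: "0 0.004 0 0 0 0;-0.01 0.004 0 0 0 0;-0.02 0.004 -0.001 0 0 0;-0.03 0.004 -0.002 0 0 0;-0.04 0.004 -0.002 0 0 0;-0.05 0.004 -0.002 0 0 0;-0.06 0.004 -0.002 0 0 0;-0.07 0.004 -0.002 0 0 0;-0.08 0.004 -0.002 0 0 0;-0.09 0.004 -0.002 0 0 0"

```text
clock: 4.6
tcp_pos: [0.5653, 0.0592, 0.0351]
tool_rot: [0.475, -0.524, 0.526, -0.473]
wrist_force: [-0.1, -4.1, 4.7]
opening: -0.0002
```

```bash
python3 - <<'E'
from h import *
from bench import monitor
s=monitor.state();print(delta(s,.023,0,.035,-1),s["wrist_force"],inv(s["tcp_pos"]))
E
```

```text
[-0.2004 -0.0005 -0.0005 -0.0003 -0.0009  0.0023] [-0.10083435 -4.09810522  4.74020085] [-5.71597611e-02 -8.22256207e-05  3.50811223e-02]
```

Emit:
arm_command:
  deltas: "-0.01 0 0 0 0 0;-0.02 0 0 0 0 0;-0.03 0 0 0 0 0;-0.04 0 0 0 0 0;-0.05 0 0 0 0 0;-0.06 0 0 0 0 0;-0.07 0 0 0 0 0;-0.08 0 0 0 0 0;-0.09 0 0 0 0 0;-0.1 0 0 0 0 0"

```text
clock: 5.6
tcp_pos: [0.5694, 0.0973, 0.0351]
tool_rot: [0.475, -0.524, 0.527, -0.472]
wrist_force: [-0.5, -5.1, 5.8]
opening: -0.0003
```

```bash
python3 - <<'E'
from h import *
from bench import monitor,viewer
import cv2
s=monitor.state();print(delta(s,.023,0,.035,-1),s["wrist_force"],inv(s["tcp_pos"]))
a=viewer.grab_frame("scene")["pixels"][180:290,260:390];b=viewer.grab_frame("side")["pixels"][175:285,280:410]
cv2.imwrite("pics/a3.png",np.hstack([cv2.resize(a,None,fx=3,fy=3,interpolation=2),cv2.resize(b,None,fx=3,fy=3,interpolation=2)]))
E
```

```text
[-0.1047 -0.0004 -0.001  -0.0003 -0.0016  0.0034] [-0.53035828 -5.14939324  5.77372678] [-0.01886493 -0.00029168  0.03505288]
```

View pics/a3.png

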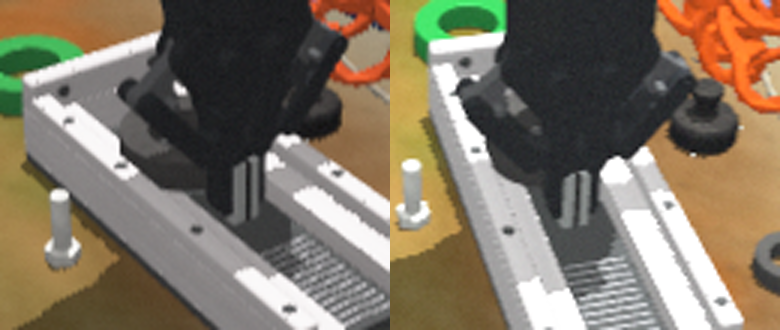

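The fingers keep the bar down and push the ring ahead of them: it is flat at about (160,145) in the left crop, now over the pin line. Continuing.

Emit:
arm_command:
  deltas: "-0.01 0 0 0 0 0;-0.02 0 0 0 0 0;-0.03 0 0 0 0 0;-0.04 0 0 0 0 0;-0.05 0 0 0 0 0;-0.06 0 0 0 0 0;-0.07 0 0 0 0 0;-0.08 0 0 0 0 0;-0.085 0 0 0 0 0;-0.085 0 0 0 0 0"

```text
clock: 6.7
tcp_pos: [0.5733, 0.1317, 0.0351]
tool_rot: [0.475, -0.524, 0.526, -0.473]
wrist_force: [-0.2, -4.5, 5.5]
opening: -0.0003
```

```bash
python3 - <<'E'
from h import *
from bench import monitor
s=monitor.state();print(delta(s,.023,0,.035,-1),s["wrist_force"],inv(s["tcp_pos"]))
E
```

```text
[-0.018   0.0001 -0.0019 -0.0009 -0.0012  0.003 ] [-0.15610393 -4.51256461  5.51929151] [ 0.01578122 -0.00073247  0.03508811]
```

Slow final approach in 1 mm steps, watching for a rise in force.

Emit:
arm_command:
  deltas: "-0.003 0 0 0 0 0;-0.006 0 0 0 0 0;-0.009 0 0 0 0 0;-0.012 0 0 0 0 0;-0.015 0 0 0 0 0;-0.015 0 0 0 0 0"

```text
clock: 7.3
tcp_pos: [0.5739, 0.1369, 0.0351]
tool_rot: [0.475, -0.524, 0.527, -0.472]
wrist_force: [0.0, -5.2, 5.6]
opening: -0.0
```

Emit:
arm_command:
  deltas: "-0.002 0 0 0 0 0;-0.004 0 0 0 0 0;-0.006 0 0 0 0 0;-0.006 0 0 0 0 0"

```text
clock: 7.7
tcp_pos: [0.5741, 0.1391, 0.0351]
tool_rot: [0.475, -0.524, 0.527, -0.472]
wrist_force: [0.4, -6.3, 5.6]
opening: 0.0001
```

Emit:
arm_command:
  deltas: "-0.002 0 0 0 0 0;-0.004 0 0 0 0 0;-0.006 0 0 0 0 0;-0.006 0 0 0 0 0"

```text
clock: 8.1
tcp_pos: [0.5744, 0.1415, 0.0351]
tool_rot: [0.475, -0.524, 0.527, -0.472]
wrist_force: [0.2, -6.0, 5.9]
opening: -0.0001
```

Emit:
arm_command:
  deltas: "-0.002 0 0 0 0 0;-0.004 0 0 0 0 0;-0.006 0 0 0 0 0;-0.006 0 0 0 0 0"

```text
clock: 8.5
tcp_pos: [0.5746, 0.1437, 0.0351]
tool_rot: [0.475, -0.524, 0.527, -0.472]
wrist_force: [0.4, -6.6, 5.7]
opening: 0.0
```

Emit:
arm_command:
  deltas: "-0.002 0 0 0 0 0;-0.004 0 0 0 0 0;-0.006 0 0 0 0 0;-0.006 0 0 0 0 0"

```text
clock: 8.9
tcp_pos: [0.5746, 0.1437, 0.0351]
tool_rot: [0.475, -0.523, 0.528, -0.471]
wrist_force: [-0.8, -8.9, 7.6]
opening: -0.0003
```

```bash
python3 - <<'E'
from h import *
from bench import monitor,viewer
import cv2
s=monitor.state();print(s["wrist_force"],inv(s["tcp_pos"]),s["tcp_pos"])
a=viewer.grab_frame("scene")["pixels"][180:270,260:360];b=viewer.grab_frame("side")["pixels"][175:265,280:380]
cv2.imwrite("pics/a4.png",np.hstack([cv2.resize(a,None,fx=4,fy=4,interpolation=2),cv2.resize(b,None,fx=4,fy=4,interpolation=2)]))
E
```

```text
[-0.7597642  -8.85400178  7.63732974] [ 0.02785277 -0.00082001  0.03505151] [0.57462132 0.14372852 0.03505151]
```

View pics/a4.png

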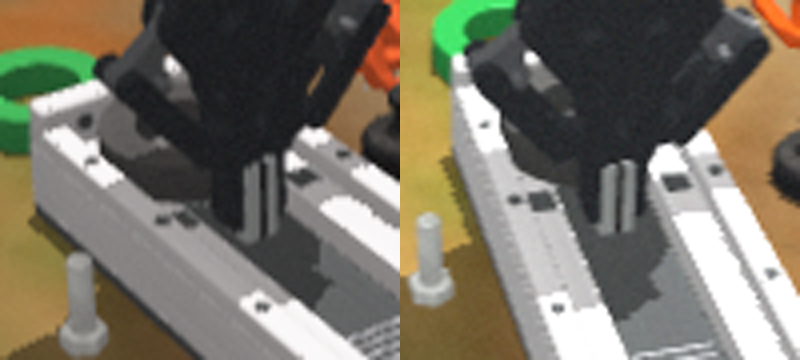

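The ring has stopped against the end stop: the TCP no longer advances while the force rises. The pins are sunk, seen as dark squares at (187,217) left and (540,200), (677,182) right. One more nudge to confirm, then I'll back off about 3 mm with the bar still down and lift.

Emit:
arm_command:
  deltas: "-0.003 0 0 0 0 0;-0.006 0 0 0 0 0;-0.006 0 0 0 0 0"

```text
clock: 9.3
tcp_pos: [0.5747, 0.1438, 0.0351]
tool_rot: [0.476, -0.523, 0.528, -0.47]
wrist_force: [-0.4, -12.2, 8.4]
opening: 0.0002
```

Emit:
arm_command:
  deltas: "0.004 0 0 0 0 0;0.008 0 0 0 0 0;0.012 0 0 0 0 0;0.016 0 0 0 0 0;0.02 0 0 0 0 0;0.02 0 0 0 0 0;0.02 0 0 0 0 0"

```text
clock: 10.0
tcp_pos: [0.5746, 0.1437, 0.0352]
tool_rot: [0.474, -0.524, 0.526, -0.474]
wrist_force: [0.9, -5.1, 4.8]
opening: 0.0002
```

Emit:
arm_command:
  deltas: "0.005 0 0 0 0 0;0.01 0 0 0 0 0;0.015 0 0 0 0 0;0.02 0 0 0 0 0;0.02 0 0 0 0 0;0.02 0 0 0 0 0"

```text
clock: 10.6
tcp_pos: [0.5733, 0.1415, 0.0354]
tool_rot: [-0.474, 0.525, -0.523, 0.476]
wrist_force: [0.8, 2.5, 5.1]
opening: -0.0001
```

Emit:
arm_command:
  deltas: "0.003 -0.01 0 0 0 0;0.003 -0.02 0 0 0 0;0.003 -0.03 0 0 0 0;0.003 -0.04 0 0 0 0;0.003 -0.08 0 0 0 0;0.003 -0.14 0 0 0 0;0.003 -0.22 0 0 0 0;0.003 -0.3 0 0 0 0;0.003 -0.4 0 0 0 0;0.003 -0.4 0 0 0 0"

```text
clock: 11.6
tcp_pos: [0.5767, 0.1363, 0.2016]
tool_rot: [0.47, -0.523, 0.526, -0.477]
wrist_force: [0.9, 0.4, 0.3]
opening: 0.0
```

Emit:
arm_command:
  deltas: "0.1 0 0 0 0 0;0.2 0 0 0 0 0;0.3 0 0 0 0 0;0.3 0 0 0 0 0;0.3 0 0 0 0 0"

```text
clock: 12.1
tcp_pos: [0.5597, 0.015, 0.1948]
tool_rot: [-0.473, 0.526, -0.525, 0.473]
wrist_force: [0.3, -0.9, 0.5]
opening: -0.0004
```

```bash
python3 - <<'E'
from h import *
from bench import monitor,viewer
import cv2
s=monitor.state();print(s["wrist_force"],s["tcp_pos"])
a=viewer.grab_frame("scene")["pixels"][180:280,260:360];b=viewer.grab_frame("side")["pixels"][175:275,280:380]
cv2.imwrite("pics/a5.png",np.hstack([cv2.resize(a,None,fx=4,fy=4,interpolation=2),cv2.resize(b,None,fx=4,fy=4,interpolation=2)]))
for n,o in(("scene",(260,180)),("side",(280,175))): print(n,"expected ring top centre",(proj(n,T(TP,(.07,0,.054)))-o)*4,"pins",[((proj(n,T(TP,(.03,y,.043)))-o)*4).round() for y in(.03,-.03)])
E
```

```text
[ 0.31096661 -0.89625845  0.4587263 ] [0.55973672 0.01503561 0.19478717]
scene expected ring top centre [184.58503881 122.06808923] pins [array([175., 209.]), array([298., 164.])]
side expected ring top centre [183.57763618 105.00731523] pins [array([139., 189.]), array([275., 169.])]
```

View pics/a5.png

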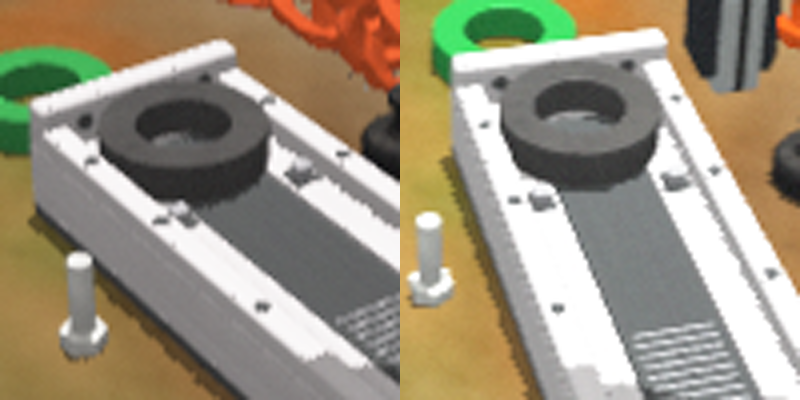

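The picture shows the ring lying flat against the end stop, centred at about (185,126) left and (581,110) right. Both pins are up behind it, at (185,213), (302,172) left and (541,200), (677,180) right. The bolt and the green ring are in place. Handing in.

```bash
python3 -c "
from bench import finish_job
print(finish_job())"
```

```text
the job is handed in; nothing more can be done
None
```

The ring is flat against the end stop with both pins up behind it, and I handed the job in at about 12 s of the 38 s allowed.

- **How it was done:** With the fingers closed, I pressed the bar down about 10 mm at its grooved end. I then slid the fingertips along it, pushing the ring past the sunk pins.
- **End stop:** The fingers stopped advancing and the push force rose to about 12 N. I backed off about 2 mm with the bar still down, then lifted straight up and moved clear.
- **Last checks:** The final pictures show the ring within about 2 mm of its expected spot. The pins show a similar shift from where I expected them, so I put this down to my estimate of the track's position. The wrist force was back to nearly zero.
- **One disagreement:** The fingers stopped about 5 mm further along than I had calculated. I think their front faces are narrower than the 22 mm pad width I assumed, but I did not check this.
- **Loose things:** The bolt and the green ring had not moved. The magnet was only partly in the last picture and the small ring was outside it, but the fingers stayed within the track's width while they were low.

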